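# Uncover the gas valves and shut the red one

### The job

Slide the green cover of the valve box all the way to the left, to its end stop, so that the two valve handles are revealed; do not lift it off. Then push the red handle with the yellow band clockwise, seen from above, until it is fully shut, square across its pipe. Leave the blue handle and the beaker, timer and marker alone, and take the hand clear at the end.

Things in the scene. Friction and masses are not known exactly. Their poses are not given: they have to be found in the camera images.
- valve_box: White metal valve box fixed to the worktop, 150 (x) x 430 (y) x 71 mm. Origin: centre of its underside, on the worktop; x to its back (hose barbs), y along it to the left, z up. Its right part is the open valve bay (inside x -62 to +62, y -205 to -5 mm, floor 6 mm up); its left part is closed. Two ledges 58 mm up carry the cover, between guides and end stops that rise to 71 mm.
- cover_tab (a point): Centre of the black tab in the middle of the green cover. The tab is 70 (x) x 14 (y) mm and stands from the cover's upper face, 64 mm above the worktop, to 87 mm above the worktop. Closed, it is at about y = -105 to -97 mm in the box's frame; with the cover against the left end stop, at +107 mm.
- cover: The green sliding cover: a loose plate 134 (x) x 200 (y) x 6 mm, about 0.35 kg, that lies on the ledges with 3 mm play to each guide and slides along the box's y with a few newtons. Origin: centre of its underside, 58 mm above the worktop; axes as those of the box.
- red_handle (a joint): Angle of the red handle, rad: 0 = open (handle points from its pivot to the front of the box, -x, along its pipe), 1.57 = shut (points to the left of the box, +y, against a stop). Grows clockwise seen from above. It stays where it is left; about 2 N at the end of the handle turns it.
- red_pivot (a point): On the pivot axis (vertical) of the red handle, at half the height of the handle, 43 mm above the worktop. Red and blue valve may be in either of two places in the bay: pivots at x = 22 mm, y = -163 or -68 mm in the box's frame.
- red_tip (a point): Middle of the yellow band round the red handle, 40 mm from the pivot axis, 43 mm above the worktop. Handle: flat bar 13 mm wide, 16 mm tall, its free end 52 mm from the pivot axis; its underside is 34 mm and its top 50 mm above the worktop. The pipes and hubs below the handles reach 34 mm only within 20 mm of the pivot axis, and elsewhere 23 mm.
- blue_tip (a point): Point on the plain blue handle, 40 mm from its pivot axis, 43 mm above the worktop; same size as the red handle and likewise open at the start. To be left as it is.
- beaker: Small empty glass beaker, 60 mm wide, 80 mm tall, loose, to the right of the box. Origin: centre of its underside.
- bench_timer: White bench timer, 66 x 66 x 19 mm, loose, in front of the box. Origin: centre of its underside.
- marker: White lab marker with a blue cap, 135 mm long, 13 mm thick, loose, lying behind the box. Origin: centre of its underside.

How it is judged (in metres and radians):
On the way, in this order (a step that is already met when the one before it is completed fails the run):
1. the cover is slid to its left end stop (y of cover_tab in the frame of valve_box above 0.088 m), for 0.2 s.
2. the red handle is pushed shut (value of joint red_handle above 1.45 rad), for 0.2 s.
At the end, for the whole second after the job is handed in: The cover lies flat on its ledges within about 20 mm of its left end stop, the red handle is within 7 degrees of fully shut, the blue handle's end has moved less than 12 mm, and everything is at rest (y of cover_tab in the frame of valve_box above 0.088 m and value of joint red_handle above 1.45 rad and height (world z) of cover below 0.064 m and angle between cover's own z axis and vertical below 0.05 rad and linear speed of cover below 0.02 m/s and distance of blue_tip from where it was at the start of the episode below 0.012 m); the robot touches nothing.
It fails at once if the cover is lifted or tipped (height (world z) of cover above 0.07 m or angle between cover's own z axis and vertical above 0.12 rad).
It fails at once if the blue handle is moved by more than 12 mm at its end (distance of blue_tip from where it was at the start of the episode above 0.012 m).
It fails at once if the beaker, timer or marker is moved by more than 20 mm (distance of any of beaker, bench_timer, marker from where it was at the start of the episode above 0.02 m).
It also fails if it takes over 45 s, if anything falls off the work surface, if the arm or the gripper's body presses on something with over 40 N, if the wrist force passes 120 N, or if a joint passes its speed limit or range.

### The arm

A 6-joint arm with a two-finger parallel gripper is mounted at the origin on a cart in front of the work surface, level with it; the furniture and walls round the work are solid. World frame = base frame: x ahead of the robot, y to its left, z up, the work surface at z = 0. Lengths are in mm, angles in rad, forces in N, time in s.
With the tool pointing down it reaches from about 400 to 925 mm from the base axis. Payload 12.5 kg.
Tool frame: the origin (TCP) lies midway between the tips of the shut fingers; the grasp point (between the pads) lies 19 mm behind it (env.tcp_to_grasp is the distance from the TCP to the grasp point, in mm); z points along the fingers, y is the line along which they close (so a half turn about z gives the same grasp; the last joint's range is limited). The gripper opens to 95 mm and grips with 3 to 60 N. Pads are 20 mm wide; open, the fingers measure 119 mm over their backs; the gripper's body (75 mm by 180 mm) begins 59 mm behind the grasp point.
Start: joints at [1.2, 0.491, 1.559, -0, 1.092, -0.106], TCP at [163.555, 603.238, 214.661] pointing down, gripper open.
Joint ranges: [-3.1, 3.1], [-0.84, 2.19], [0.05, 2.79], [-1.13, 4.28], [0.06, 2.93], [-2.69, 2.69]. Speed limits (rad/s): [2.22, 2.22, 2.79, 3.14, 3.14, 3.14].

### API

Orientations are given as [roll, pitch, yaw] about the fixed x, y, z axes, in that order (R = Rz(yaw) Ry(pitch) Rx(roll)).
In Python, from cell import env gives the robot as it stands. The module is installed in compiled form; this text tells all that it offers.
- The arm moves only by the tool step_arm, never from a script. Its argument "plan" is a list that holds one entry, the list of rows, each a list of 5 numbers: the shift along the tool's x, y, z in mm, then the turn about the tool's z in degrees, then the opening, from -1 (shut) to 1 (fully open). A call has 1 to 8 rows; each row is the pose to reach, as a shift and turn from the pose commanded when the call began, along the tool's axes at that moment; what a row does not reach only later rows make up. A row lasts 1/12 s, in which the tool goes at most 41.7 mm and 7.16 degrees, less where a joint would pass 70% of its speed; a pose out of reach is approached as far as the arm can. A call with a gripper value outside its range is refused whole. The fingers move at their own pace and stop on an object; the grip force is fixed at half the most. Time passes only in rows, so rows that repeat a pose let the fingers close. It gives the time, the measured TCP pose, the force, the opening and the grip force at its end, in the units of the state.
- env.state(): the state, without advancing time (a new reading comes with each control period).
- env.read_camera(name): name is "scene" or "top" or "wrist"; returns the picture (480x640x3 uint8, blue, green, red); there is no depth.
- env.get_calibration(name): a dict with "K" (3x3 intrinsics, pixels), "extrinsics" (4x4, takes a point from world to camera coordinates). Camera axes: x right, y up, looking along -z (the intrinsics and any distortion apply to the point x, -y, -z); pixel columns grow to the right and rows downward; lengths in mm; the calibration is good to about 2 mm. The wrist camera is an equidistant fisheye: a pixel r from the principal point sees the ray r / f radians off the axis. A picture is of the moment at which its call begins: read the wrist's pose just before it. get_calibration takes no time and is no camera call; for the wrist camera it gives the pose at the moment of the call.
- env.job_done(): hands the job in; it is judged then, once.
The state is a dict: "t": time; "joints": joint angles; "qvel": joint speeds; "tau": joint torques, N m; "eef_pos": TCP position; "tcp_rot": TCP orientation; "ft_force": force on the tool from outside, world axes, zero at the start; "moment": the same for the moment, N m; "opening": opening from 0.0 (shut) to 1.0 (fully open); "grip_force": force on a finger pad.
Only numpy, scipy, OpenCV 4.12 (cv2) and the standard library are available. Lean on these libraries where they do the work, as an engineer would, in place of code of your own. Each camera call takes 0.05 s, during which the arm holds its last target. There are 200 camera calls.

## Working session

There is one attempt and no reset: what is moved stays moved. The work goes in short steps, Python scripts to look and compute and a tool call to move; the robot and the scene stay as the last step left them, time stands still between calls to the robot, and variables do not carry over. Pictures are saved under pics/ and viewed, at most 10 in all, crops included, and the job is handed in when it is done.

Besides the shell and the picture viewer there is one more tool, called after "Call:" in YAML: its name, and indented under it one key for each argument. step_arm: Moves the arm, as the interface text tells. Its arguments: {"type":"object","properties":{"plan":{"type":"array"}},"required":["plan"]}

```bash
mkdir -p pics; cat > h.py <<'E'
import numpy as np, cv2
from cell import env
def ray(cal,px):
    K=np.array(cal["K"]);E=np.array(cal["extrinsics"])
    p=np.linalg.solve(K,[px[0],px[1],1]);d=E[:3,:3].T@np.array([p[0],-p[1],-1]);o=-E[:3,:3].T@E[:3,3]
    return o,d
def onz(cal,px,z):
    o,d=ray(cal,px);return o+d*(z-o[2])/d[2]
E
python3 - <<'E'
from h import *
for n in ("top","scene"):
    cv2.imwrite(f"pics/{n}0.png",env.read_camera(n)); c=env.get_calibration(n); print(n,{k:(np.round(v,3).tolist() if k in("K","extrinsics") else v) for k,v in c.items()})
s=env.state();print(s["eef_pos"],s["tcp_rot"],s["t"],s["ft_force"])
E
```

```text
top {'K': [[496.229, 0.0, 318.26], [0.0, 496.229, 244.597], [0.0, 0.0, 1.0]], 'extrinsics': [[-0.018, -0.999, 0.033, -196.132], [0.998, -0.016, 0.067, -519.755], [-0.066, 0.034, 0.997, -902.261], [0.0, 0.0, 0.0, 1.0]]}
scene {'K': [[597.387, 0.0, 318.938], [0.0, 597.387, 239.108], [0.0, 0.0, 1.0]], 'extrinsics': [[-0.902, -0.431, -0.02, 392.888], [0.294, -0.648, 0.702, -334.145], [-0.316, 0.628, 0.712, -667.054], [0.0, 0.0, 0.0, 1.0]]}
[163.46275067 603.04420745 214.11140506] [-3.14061986e+00 -7.68490486e-05  2.87683609e+00] 0.1 [-0.25419695  0.53543648 -0.05174688]
```

View pics/top0.png

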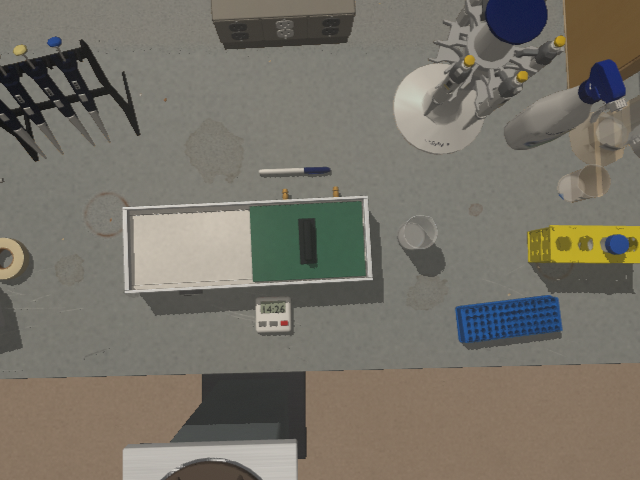

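View pics/scene0.png

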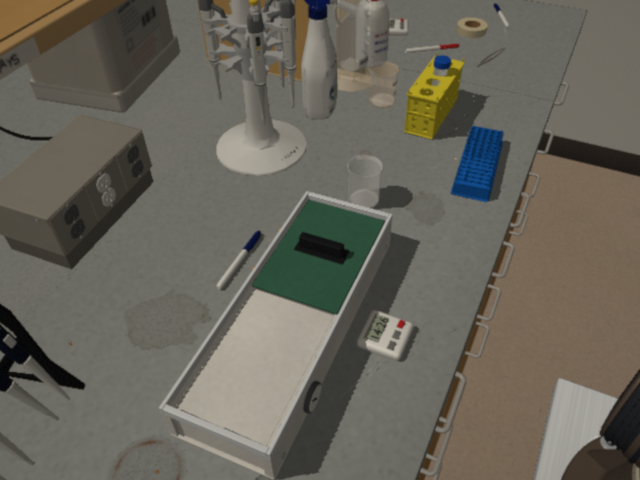

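The top view shows the box with rim corners near (124,208), (366,197), (372,278) and (128,292). The green cover sits on its right half, with the black tab at about (307,241). The timer is in front at (273,315), the beaker at (418,232) and the marker at (295,171).

```bash
python3 - <<'E'
from h import *
im=cv2.imread("pics/top0.png");c=env.get_calibration("top");hsv=cv2.cvtColor(im,cv2.COLOR_BGR2HSV)
def big(m):
    cs,_=cv2.findContours(m,cv2.RETR_EXTERNAL,cv2.CHAIN_APPROX_NONE);return max(cs,key=cv2.contourArea)
g=big(cv2.inRange(hsv,(60,80,30),(90,255,200)));r=cv2.boxPoints(cv2.minAreaRect(g))
P=np.array([onz(c,p,64) for p in r]);print("green",r.round(1).tolist(),P.round(1).tolist(),np.linalg.norm(np.diff(P,axis=0),axis=1))
m=np.zeros(im.shape[:2],np.uint8);m[205:280,285:335]=cv2.inRange(im[205:280,285:335],(0,0,0),(45,45,45))
t=big(m);rt=cv2.boxPoints(cv2.minAreaRect(t));T=np.array([onz(c,p,87) for p in rt]);print("tab",rt.round(1).tolist(),T.round(1).tolist(),T.mean(0))
corn=[(124,208),(366,197),(372,278),(128,292)]
B=np.array([onz(c,p,71) for p in corn]);print("box",B.round(1).tolist(),B.mean(0),np.linalg.norm(np.diff(B,axis=0),axis=1))
for n,p,z in(("timer",(273,315),19),("beaker",(418,232),40),("tabcentre-top",(307,241),87)):print(n,onz(c,p,z))
for a,b in((0,1),(3,2)): d=B[a]-B[b];print("yaw of y axis",np.degrees(np.arctan2(-d[0],d[1])))
# scene tab top
c2=env.get_calibration("scene");im2=cv2.imread("pics/scene0.png");m=np.zeros(im.shape[:2],np.uint8);m[225:270,285:355]=cv2.inRange(im2[225:270,285:355],(0,0,0),(45,45,45))
t2=big(m).reshape(-1,2);print("scene blob",t2.min(0),t2.max(0),[onz(c2,p,87)[:2].round(1).tolist() for p in((302,234),(347,247))])
cv2.imwrite("pics/tabs.png",np.hstack([cv2.resize(im[190:300,240:380],None,fx=3,fy=3),cv2.resize(im2[200:310,260:380],None,fx=3,fy=3)]))
E
```

```text
green [[260.70001220703125, 206.39999389648438], [360.3999938964844, 201.0], [364.3999938964844, 274.8999938964844], [264.70001220703125, 280.29998779296875]] [[583.0, -102.5, 64.0], [590.4, -280.3, 64.0], [458.3, -284.2, 64.0], [452.0, -108.1, 64.0]] [177.98369741 132.09138603 176.26227372]
tab [[304.0, 262.0], [304.0, 222.0], [315.0, 222.0], [315.0, 262.0]] [[482.3, -177.6, 87.0], [551.5, -178.7, 87.0], [551.2, -197.7, 87.0], [482.0, -196.5, 87.0]] [ 516.76449248 -187.6356724    87.        ]
box [[582.3, 134.6, 71.0], [596.3, -289.5, 71.0], [452.7, -296.6, 71.0], [436.3, 126.6, 71.0]] [516.91353665 -81.23183147  71.        ] [424.3001729  143.76982718 423.50236978]
timer [ 387.9690018  -119.32964947   19.        ]
beaker [ 535.32278774 -387.87794096   40.        ]
tabcentre-top [ 518.46839189 -183.34778338   87.        ]
yaw of y axis 1.8863915118953656
yaw of y axis 2.2241939899115937
scene blob [294 232] [353 263] [[549.5, -183.7], [477.4, -186.8]]
```

View pics/tabs.png

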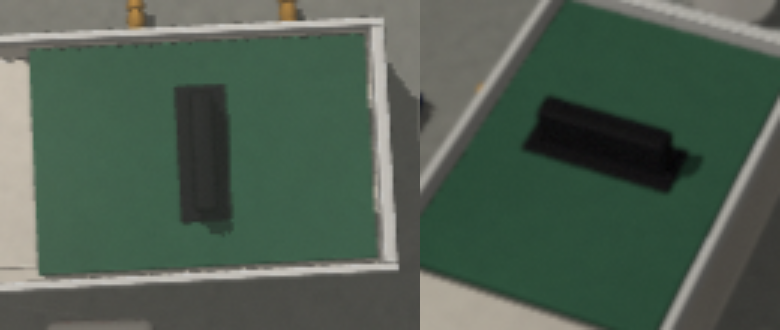

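The crop shows the tab's top edge in both views. The two give about (514–518, -185), which agrees with box origin (517,-81), yaw 2.1° and tab y≈-102. I'll push the tab with shut fingers from its right side.

Call:
step_arm:
  plan:
    - [[-295,-182,0,-17,-1],[-295,-182,0,-17,-1],[-295,-182,0,-17,-1],[-295,-182,0,-17,-1],[-295,-182,0,-17,-1],[-295,-182,0,-17,-1],[-295,-182,0,-17,-1],[-295,-182,0,-17,-1]]

```text
t: 0.77
eef_pos: [390.7, 360.2, 214.6]
tcp_rot: [-3.142, -0.0, -3.11]
ft_force: [0.6, 0.5, 0.7]
opening: 0.499
grip_force: 0.0
```

```bash
cat >> h.py <<'E'
O=np.array([517,-81.]);A=np.radians(2.1);RB=np.array([[np.cos(A),-np.sin(A)],[np.sin(A),np.cos(A)]])
def status():
    s=env.state();p=np.array(s["eef_pos"]);print("t",round(s["t"],2),"tcp",p.round(1),"box",(RB.T@(p[:2]-O)).round(1),"yaw",np.degrees(s["tcp_rot"]).round(1),"F",np.round(s["ft_force"],1),"open",round(s["opening"],2))
    return p,s["tcp_rot"]
def to(bx,by,z,yaw=182.1):
    p,r=status();w=O+RB@[bx,by];d=np.array([*w,z])-p;y=r[2]
    tx=np.array([np.cos(y),np.sin(y),0]);ty=np.array([np.sin(y),-np.cos(y),0])
    print("shift",(tx@d).round(1),(ty@d).round(1),round(-d[2],1),"turn",round(-((yaw-np.degrees(y)+180)%360-180),1))
E
python3 -c "
from h import *
to(0,-138,215)"
```

```text
t 0.77 tcp [390.7 360.2 214.6] box [-110.   445.5] yaw [-180.    -0.  -178.2] F [0.6 0.5 0.7] open 0.5
shift -112.7 -583.0 -0.4 turn -0.3
```

Call:
step_arm:
  plan:
    - [[-60,-310,0,0,-1],[-60,-310,0,0,-1],[-60,-310,0,0,-1],[-60,-310,0,0,-1],[-60,-310,0,0,-1],[-60,-310,0,0,-1],[-60,-310,0,0,-1],[-60,-310,0,0,-1]]

```text
t: 1.43
eef_pos: [460.0, 50.8, 214.6]
tcp_rot: [-3.141, 0.0, -3.111]
ft_force: [0.8, 1.1, -0.2]
opening: 0.007
grip_force: 0.0
```

```bash
python3 -c "
from h import *
to(0,-138,214)"
```

```text
t 1.43 tcp [460.   50.8 214.6] box [-52.2 133.8] yaw [-180.     0.  -178.3] F [ 0.8  1.1 -0.2] open 0.01
shift -53.9 -271.5 0.6 turn -0.4
```

Call:
step_arm:
  plan:
    - [[-54,-272,0,0,-1],[-54,-272,0,0,-1],[-54,-272,0,0,-1],[-54,-272,0,0,-1],[-54,-272,0,0,-1],[-54,-272,0,0,-1],[-54,-272,0,0,-1],[-54,-272,0,0,-1]]

```text
t: 2.1
eef_pos: [522.9, -220.8, 213.9]
tcp_rot: [-3.141, 0.0, -3.113]
ft_force: [0.0, -0.1, -0.2]
opening: 0.004
grip_force: 0.0
```

Call:
step_arm:
  plan:
    - [[0,0,35,0,-1],[0,0,70,0,-1],[0,0,100,0,-1],[0,0,110,0,-1],[0,0,110,0,-1]]

```text
t: 2.52
eef_pos: [521.3, -215.3, 102.5]
tcp_rot: [3.139, -0.004, -3.109]
ft_force: [-0.2, -0.5, 0.9]
opening: 0.002
grip_force: 0.0
```

```bash
python3 -c "
from h import *
to(0,-138,75)
cv2.imwrite('pics/s1.png',cv2.resize(env.read_camera('scene')[120:360,200:460],None,fx=2.3,fy=2.3))"
```

```text
t 2.52 tcp [ 521.3 -215.3  102.5] box [  -0.6 -134.3] yaw [ 179.9   -0.2 -178.2] F [-0.2 -0.5  0.9] open 0.0
shift -0.6 -3.7 27.5 turn -0.3
```

View pics/s1.png

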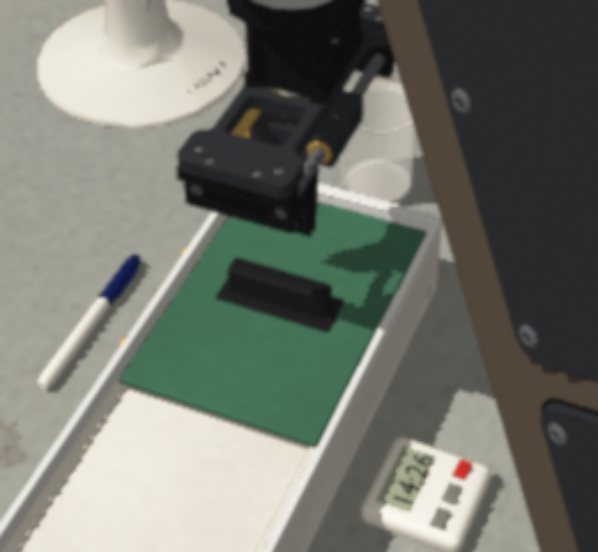

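The gripper hangs right of the tab, with its fingertips at crop (300,225), which matches the projected TCP. The cover and timer are undisturbed. Next I lower and push left.

Call:
step_arm:
  plan:
    - [[0,0,15,0,-1],[0,0,30,0,-1],[0,0,30,0,-1]]

```text
t: 2.82
eef_pos: [522.3, -215.9, 74.6]
tcp_rot: [3.141, -0.0, -3.109]
ft_force: [-1.2, -0.3, 0.3]
opening: 0.003
grip_force: 0.0
```

Call:
step_arm:
  plan:
    - [[0,8,0,0,-1],[0,16,0,0,-1],[0,24,0,0,-1],[0,32,0,0,-1],[0,40,0,0,-1],[0,40,0,0,-1]]

```text
t: 3.32
eef_pos: [521.0, -174.4, 75.2]
tcp_rot: [3.141, 0.0, -3.109]
ft_force: [-0.7, 0.2, -0.1]
opening: 0.005
grip_force: 0.0
```

```bash
python3 -c "
from h import *
to(0,85,72)
cv2.imwrite('pics/s2.png',env.read_camera('scene'))"
```

```text
t 3.32 tcp [ 521.  -174.4   75.2] box [  0.5 -93.5] yaw [ 180.     0.  -178.1] F [-0.7  0.2 -0.1] open 0.01
shift 1.2 178.5 3.2 turn -0.2
```

View pics/s2.png

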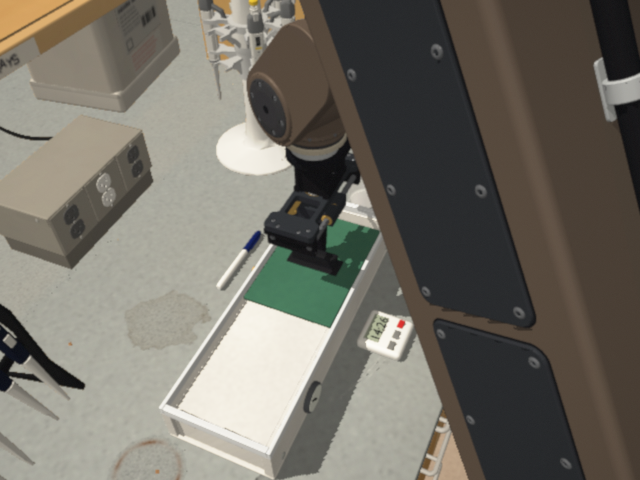

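The cover is moving: its left edge now runs to (328,322), the fingers are behind the tab, and the load is light. I'll carry on.

Call:
step_arm:
  plan:
    - [[0,10,2,0,-1],[0,20,2,0,-1],[0,30,2,0,-1],[0,40,2,0,-1],[0,50,2,0,-1],[0,60,2,0,-1],[0,70,2,0,-1],[0,80,2,0,-1]]

```text
t: 4.03
eef_pos: [518.4, -95.1, 72.6]
tcp_rot: [3.141, -0.0, -3.11]
ft_force: [0.2, -3.6, 2.1]
opening: 0.003
grip_force: 1.9
```

Call:
step_arm:
  plan:
    - [[0,10,0,0,-1],[0,20,0,0,-1],[0,30,0,0,-1],[0,40,0,0,-1],[0,50,0,0,-1],[0,60,0,0,-1],[0,70,0,0,-1],[0,78,0,0,-1]]

```text
t: 4.7
eef_pos: [515.8, -17.0, 72.6]
tcp_rot: [3.141, -0.0, -3.109]
ft_force: [0.1, -4.9, 2.1]
opening: 0.006
grip_force: 2.0
```

```bash
python3 -c "
from h import *
to(0,95,72)
im=np.vstack([env.read_camera('scene')[140:480,100:420],])
t=env.read_camera('top')[170:340,100:420]
cv2.imwrite('pics/s3.png',np.vstack([im,t]))"
```

```text
t 4.7 tcp [515.8 -17.   72.6] box [ 1.2 64. ] yaw [ 180.    -0.  -178.2] F [ 0.1 -4.9  2.1] open 0.01
shift 1.3 31.0 0.6 turn -0.3
```

View pics/s3.png

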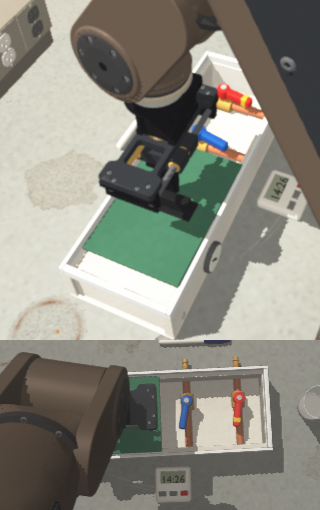

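The cover is nearly across, with about 25 mm left. Red is the right valve (top-crop (238,400), so y=-163) and blue the left (185,400). I'll push on slowly to the stop.

Call:
step_arm:
  plan:
    - [[0,6,0,0,-1],[0,12,0,0,-1],[0,18,0,0,-1],[0,21,0,0,-1],[0,21,0,0,-1]]

```text
t: 5.22
eef_pos: [515.1, 3.5, 72.5]
tcp_rot: [3.141, -0.0, -3.109]
ft_force: [0.3, -0.7, 0.4]
opening: 0.006
grip_force: 0.0
```

Call:
step_arm:
  plan:
    - [[0,2,0,0,-1],[0,4,0,0,-1],[0,4,0,0,-1]]

```text
t: 5.47
eef_pos: [515.2, 7.0, 72.6]
tcp_rot: [3.141, 0.0, -3.11]
ft_force: [-0.1, 0.0, 0.2]
opening: 0.005
grip_force: 0.0
```

```bash
python3 -c "
from h import *
to(0,95,72)"
```

```text
t 5.47 tcp [515.2   7.   72.6] box [ 1.4 88. ] yaw [ 180.     0.  -178.2] F [-0.1  0.   0.2] open 0.0
shift 1.4 7.0 0.6 turn -0.3
```

Call:
step_arm:
  plan:
    - [[0,2,0,0,-1],[0,4,0,0,-1],[0,6,0,0,-1]]

```text
t: 5.72
eef_pos: [515.4, 12.6, 72.7]
tcp_rot: [-3.141, 0.001, -3.11]
ft_force: [5.5, -11.9, -1.3]
opening: 0.005
grip_force: 6.3
```

```bash
python3 -c "
from h import *
to(0,95,72)
im=env.read_camera('scene')
cv2.imwrite('pics/s4.png',cv2.resize(im[180:480,130:430],None,fx=2,fy=2))"
```

```text
t 5.72 tcp [515.4  12.6  72.7] box [ 1.8 93.6] yaw [-1.800e+02  1.000e-01 -1.782e+02] F [  5.5 -11.9  -1.3] open 0.0
shift 1.9 1.4 0.7 turn -0.3
```

View pics/s4.png

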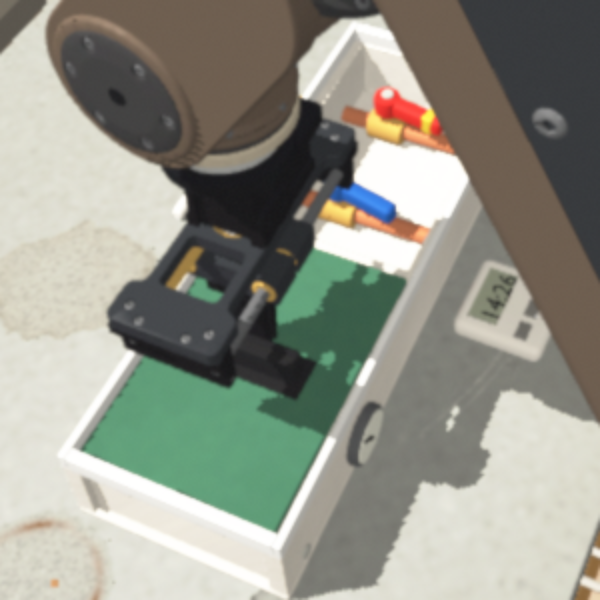

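The cover is against its left stop: the plate meets the left wall near (280,520) and the force has risen to 12 N. I'll back off, lift and measure the red handle.

Call:
step_arm:
  plan:
    - [[0,-5,0,0,-1],[0,-10,0,0,-1],[0,-12,-20,0,-1],[0,-12,-40,0,-1],[0,-12,-40,0,-1]]

```text
t: 6.18
eef_pos: [516.5, 0.3, 115.4]
tcp_rot: [-3.141, 0.004, -3.11]
ft_force: [-0.4, 0.0, 0.1]
opening: 0.002
grip_force: 0.0
```

```bash
python3 - <<'E'
from h import *
im=env.read_camera('top');c=env.get_calibration('top');cv2.imwrite('pics/t5.png',im);hsv=cv2.cvtColor(im,cv2.COLOR_BGR2HSV)
def meas(n,m):
    w=np.zeros_like(m);w[200:285,255:370]=m[200:285,255:370]
    cs,_=cv2.findContours(w,cv2.RETR_EXTERNAL,cv2.CHAIN_APPROX_NONE);k=max(cs,key=cv2.contourArea)
    b=cv2.boxPoints(cv2.minAreaRect(k));q=np.array([onz(c,p,50)[:2] for p in b]);print(n,cv2.contourArea(k),b.round().tolist(),((q-O)@RB).round(1).tolist())
red=cv2.inRange(hsv,(0,150,80),(6,255,255))|cv2.inRange(hsv,(174,150,80),(180,255,255))
meas("red",red);meas("yel",cv2.inRange(hsv,(24,170,120),(35,255,255)));meas("blue",cv2.inRange(hsv,(100,150,60),(125,255,255)))
to(-15,-187,120)
cv2.imwrite('pics/t5c.png',cv2.resize(im[180:300,240:400],None,fx=4,fy=4))
E
```

```text
red 171.0 [[333.0, 222.0], [344.0, 222.0], [344.0, 247.0], [333.0, 247.0]] [[32.4, -151.6], [31.4, -171.5], [-13.9, -168.9], [-12.8, -149.0]]Traceback (most recent call last):
  File "<stdin>", line 8, in <module>
  File "<stdin>", line 5, in meas
ValueError: max() iterable argument is empty
```

```bash
python3 - <<'E'
from h import *
im=cv2.imread('pics/t5.png')
cv2.imwrite('pics/t5c.png',cv2.resize(im[190:290,270:390],None,fx=6,fy=6,interpolation=cv2.INTER_NEAREST))
to(-15,-187,120)
E
```

```text
t 6.23 tcp [5.161e+02 5.000e-01 1.140e+02] box [ 2.  81.4] yaw [-180.     0.2 -178.2] F [-0.5 -0.8 -0.5] open 0.01
shift 15.7 -268.5 -6.0 turn -0.3
```

View pics/t5c.png

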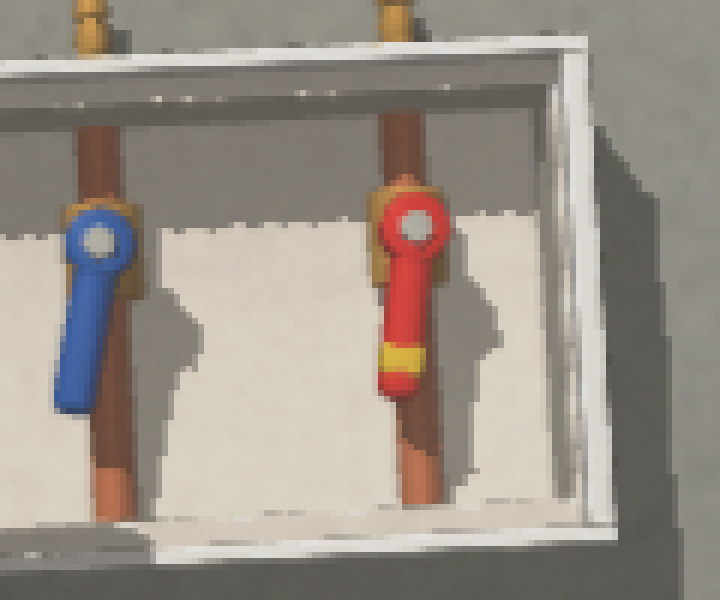

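The red pivot is at crop (416,225), its band at (403,360) and the handle's right edge at (422,370). The bay's right ledge edge is near (548,380). Both handles are swung slightly to the left.

```bash
python3 - <<'E'
from h import *
c=env.get_calibration('top')
for n,p,z in(("pivot",(416,225),52),("band",(403,360),50),("tip",(398,396),50),("tip right",(421,385),50),("ledge",(548,380),58),("floor edge",(545,380),6),("blue pivot",(98,240),52),("blue tip",(74,412),50),("rim outer right",(602,380),71),("rim outer back",(400,43),71),("rim front outer",(400,550),71)):
    q=onz(c,(270+(p[0]-3)/6,190+(p[1]-3)/6),z)[:2];print(n,(RB.T@(q-O)).round(1))
E
```

```text
pivot [  22.6 -161.5]
band [ -17.7 -155.4]
tip [ -28.4 -153.3]
tip right [ -25.5 -160.4]
ledge [ -26.4 -197.7]
floor edge [ -24.  -203.1]
blue pivot [ 23. -66.]
blue tip [-28.  -56.2]
rim outer right [ -27.8 -212. ]
rim outer back [  74.8 -158.3]
rim front outer [ -74.2 -149.8]
```

Call:
step_arm:
  plan:
    - [[20,-262,0,0,-1],[20,-262,0,0,-1],[20,-262,0,0,-1],[20,-262,0,0,-1],[20,-262,0,0,-1],[20,-262,0,0,-1],[20,-262,0,0,-1],[20,-262,0,0,-1]]

```text
t: 6.9
eef_pos: [503.0, -264.6, 111.5]
tcp_rot: [3.141, -0.0, -3.114]
ft_force: [0.5, -1.0, 0.7]
opening: 0.007
grip_force: 0.0
```

Call:
step_arm:
  plan:
    - [[0,0,0,0,-1],[0,0,0,0,-1],[0,0,0,0,-1]]

```text
t: 7.15
eef_pos: [503.8, -260.1, 112.4]
tcp_rot: [3.141, -0.0, -3.108]
ft_force: [1.0, 0.5, 0.3]
opening: 0.003
grip_force: 0.0
```

```bash
python3 -c "
from h import *
to(-18,-181,37)"
```

```text
t 7.15 tcp [ 503.8 -260.1  112.4] box [ -19.8 -178.5] yaw [ 180.    -0.  -178.1] F [1.  0.5 0.3] open 0.0
shift -1.8 -2.5 75.4 turn -0.2
```

Call:
step_arm:
  plan:
    - [[-2,-2,20,0,-1],[-2,-2,35,0,-1],[-2,-2,45,0,-1],[-2,-2,55,0,-1],[-2,-2,65,0,-1],[-2,-2,75,0,-1],[-2,-2,75,0,-1]]

```text
t: 7.73
eef_pos: [505.3, -263.1, 35.9]
tcp_rot: [3.14, -0.002, -3.109]
ft_force: [-0.4, 0.3, 0.4]
opening: 0.005
grip_force: 0.0
```

```bash
python3 -c "
from h import *
to(-18,-181,37)"
```

```text
t 7.73 tcp [ 505.3 -263.1   35.9] box [ -18.4 -181.5] yaw [ 1.799e+02 -1.000e-01 -1.782e+02] F [-0.4  0.3  0.4] open 0.0
shift -0.4 0.5 -1.1 turn -0.3
```

Call:
step_arm:
  plan:
    - [[1,7,0,0,-1],[3,14,0,0,-1],[3,20,0,0,-1],[2,26,0,0,-1],[1,32,0,0,-1],[-1,38,0,0,-1],[-3,42,0,0,-1],[-3,42,0,0,-1]]

```text
t: 8.4
eef_pos: [507.5, -220.4, 37.7]
tcp_rot: [3.141, -0.0, -3.109]
ft_force: [-0.9, 0.7, 0.3]
opening: 0.004
grip_force: 0.3
```

```bash
python3 - <<'E'
from h import *
to(-2.2,-127.3,37);to(6,-123.5,37)
E
```

```text
t 8.4 tcp [ 507.5 -220.4   37.7] box [ -14.6 -138.9] yaw [ 180.    -0.  -178.1] F [-0.9  0.7  0.3] open 0.0
shift -12.3 11.7 0.7 turn -0.2
t 8.4 tcp [ 507.5 -220.4   37.7] box [ -14.6 -138.9] yaw [ 180.    -0.  -178.1] F [-0.9  0.7  0.3] open 0.0
shift -20.5 15.5 0.7 turn -0.2
```

Call:
step_arm:
  plan:
    - [[-4,5,0,0,-1],[-8,9,0,0,-1],[-12,12,0,0,-1],[-16,14,0,0,-1],[-18,15,0,0,-1],[-20,15,0,0,-1],[-20,15,0,0,-1]]

```text
t: 8.98
eef_pos: [524.6, -205.6, 37.3]
tcp_rot: [3.14, -0.006, -3.109]
ft_force: [-16.5, -5.6, 7.8]
opening: 0.005
grip_force: 8.0
```

Call:
step_arm:
  plan:
    - [[-2,0,0,0,-1],[-3,0,0,0,-1],[-3,0,0,0,-1]]

```text
t: 9.23
eef_pos: [525.0, -205.4, 37.2]
tcp_rot: [3.138, -0.011, -3.109]
ft_force: [-29.6, -9.9, 14.6]
opening: 0.005
grip_force: 14.8
```

```bash
python3 - <<'E'
from h import *
to(6,-123.5,37)
E
```

```text
t 9.23 tcp [ 525.  -205.4   37.2] box [   3.5 -124.6] yaw [ 179.8   -0.6 -178.1] F [-29.6  -9.9  14.6] open 0.0
shift -2.5 1.1 0.2 turn -0.2
```

The handle is hard against its stop (30 N). I'll back off toward the front, then lift clear.

Call:
step_arm:
  plan:
    - [[6,0,0,0,-1],[14,0,0,0,-1],[14,0,0,0,-1],[14,0,-30,0,-1],[14,0,-60,0,-1],[14,0,-100,0,-1],[14,0,-140,0,-1],[14,0,-150,0,-1]]

```text
t: 9.9
eef_pos: [518.1, -206.9, 193.4]
tcp_rot: [-3.138, 0.007, -3.109]
ft_force: [0.5, -0.2, 0.6]
opening: 0.004
grip_force: 0.0
```

Call:
step_arm:
  plan:
    - [[0,200,0,0,-1],[0,200,0,0,-1],[0,200,0,0,-1],[0,200,0,0,-1],[0,200,0,0,-1],[0,200,0,0,-1],[0,200,0,0,-1]]

```text
t: 10.48
eef_pos: [509.8, -4.7, 187.6]
tcp_rot: [3.141, 0.001, -3.106]
ft_force: [0.5, -0.6, -0.8]
opening: 0.006
grip_force: 0.0
```

```bash
python3 - <<'E'
from h import *
status()
im=env.read_camera('top');s=env.read_camera('scene')
cv2.imwrite('pics/end.png',np.hstack([cv2.resize(im[190:290,250:390],(420,300),interpolation=0),cv2.resize(s[180:480,130:430],(300,300))]))
E
```

```text
t 10.48 tcp [509.8  -4.7 187.6] box [-4.4 76.5] yaw [ 180.    0. -178.] F [ 0.5 -0.6 -0.8] open 0.01
```

View pics/end.png

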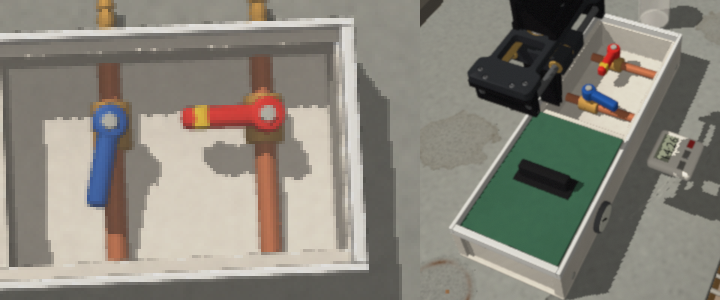

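The red handle points left, square across its pipe (pivot (267,113), tip (185,118)). The blue handle is unchanged, the cover lies flat at the left stop, and the hand is clear.

```bash
python3 -c "
from cell import env
print(env.job_done())"
```

```text
the job is handed in; nothing more can be done
None
```

The cover is at its left end stop, the red handle is fully shut, the blue handle is untouched and the hand is clear; I handed the job in at about 10.5 s, and the call returned no verdict.

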